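# Find the full paint tin by its weight

### The arm

A 6-joint arm with a two-finger parallel gripper is mounted at the origin on the work surface; the furniture and walls round the work are solid. World frame = base frame: x ahead of the robot, y to its left, z up, the work surface at z = 0. Lengths are in m, angles in rad, forces in N, time in s.
With the tool pointing down it reaches from about 0.35 to 0.975 m from the base axis. Payload 4.9 kg.
Tool frame: the origin (TCP) lies at the very end of the fingers, on their centre line; the grasp point (between the pads) lies manip.grip_point_offset behind it (manip.grip_point_offset is the distance from the TCP to the grasp point, in m); z points along the fingers, y is the line along which they close (so a half turn about z gives the same grasp; the last joint's range is limited). The gripper opens to 85 mm and grips with 20 to 120 N. Pads are 22 mm wide; open, the fingers measure 114 mm over their backs; the gripper's body (76 mm by 85 mm) begins 54 mm behind the grasp point. The pads swing forward as they close: fully open they stand 13 mm farther back than shut.
Start: joints at [0.983, 0.053, 1.613, -0, 1.476, -0.119], TCP at [0.282, 0.558, 0.202] pointing down, gripper open.
Joint ranges: [-3.01, 3.01], [-1.01, 2.22], [0.06, 2.58], [-1.02, 4.17], [0.09, 2.62], [-3.14, 3.14]. Speed limits (rad/s): [2.57, 2.57, 3.14, 3.14, 3.14, 3.14].

### API

Orientations are given as a unit quaternion [w, x, y, z].
In Python, from plant import manip gives the robot as it stands.
- The arm moves only by the shell command python3 -m crank 'ROWS' [OPENING]. ROWS is JSON, a list of rows, each an object of numbers: "x", "y", "z": the shift along the tool's x, y, z in cm; "turn": the turn about the tool's z in rad. In form: [{"x": .., "y": .., "z": .., "turn": ..}, ...]. A call has 1 to 5 rows; each row shifts and turns the commanded pose from where the row before left it, along the tool's axes as they then stand; what a row does not reach is not made up. A row lasts 1/10 s, in which the tool goes at most 50 mm and 8.59 degrees, less where a joint would pass 70% of its speed; a pose out of reach is approached as far as the arm can. A call with a gripper value outside its range is refused whole. OPENING is the opening in per cent of the stroke, from 0 (shut) to 100 (fully open), set as the call begins (- or left out, the last holds). The fingers move at their own pace and stop on an object; the grip force is fixed at half the most. Time passes only in rows, so rows that do not move let the fingers close. It gives the time, the measured TCP pose, the force, the opening and the grip force at its end, in the units of the state.
- manip.state(): the state, without advancing time (a new reading comes with each control period).
- manip.grab_frame(name): name is "scene" or "top"; returns (picture, depth): 420x560x3 uint8, red, green, blue; 420x560 float32, m along the optical axis (not along the pixel's ray), 0 where there is no reading.
- manip.camera_model(name): a dict with "mtx" (3x3 intrinsics, pixels), "world_to_cam" (4x4, takes a point from world to camera coordinates). Camera axes: x right, y down, z forward; pixel columns grow to the right and rows downward; lengths in m; the calibration is good to about 2 mm. A picture is of the moment at which its call begins. camera_model takes no time and is no camera call.
- manip.job_done(): hands the job in; it is judged then, once.
The state is a dict: "time": time; "joint_pos": joint angles; "joint_vel": joint speeds; "joint_efforts": joint torques, N m; "tool_pos": TCP position; "tool_rot": TCP orientation; "contact_force": force on the tool from outside, world axes, zero at the start; "ft_torque": the same for the moment, N m; "gripper_width": opening from 0.0 (shut) to 1.0 (fully open); "grasp_force": force on a finger pad.
Only numpy, scipy, OpenCV 4.12 (cv2) and the standard library are available. Lean on these libraries where they do the work, as an engineer would, in place of code of your own. Each camera call takes 0.05 s, during which the arm holds its last target. There are 200 camera calls.

### The job

Three identical closed paint tins stand on the worktop; one is full and much heavier, the other two are nearly used up. Heft them to find out which is which, stand the two light tins upright side by side on the low grey tray, and finish still holding the heavy one up in the gripper, upright and still, at least 10 cm clear of the worktop and touching nothing else. Never drop a tin or tip it over, and leave the tape measure, the masking tape and the brush where they lie.

Things in the scene. Friction and masses are not known exactly. Their poses are not given: they have to be found in the camera images.
- tin_a: One of three small closed paint tins that look exactly alike: upright cylinder 60 mm in diameter and 55 mm tall, lid fixed. Origin at the centre of its underside, z up along the tin; stands on the worktop at the start. Of the three, one is full (0.33 to 0.51 kg), the other two are nearly empty (0.10 to 0.20 kg each); only the weight tells which.
- tin_b: One of three small closed paint tins that look exactly alike: upright cylinder 60 mm in diameter and 55 mm tall, lid fixed. Origin at the centre of its underside, z up along the tin; stands on the worktop at the start. Of the three, one is full (0.33 to 0.51 kg), the other two are nearly empty (0.10 to 0.20 kg each); only the weight tells which.
- tin_c: One of three small closed paint tins that look exactly alike: upright cylinder 60 mm in diameter and 55 mm tall, lid fixed. Origin at the centre of its underside, z up along the tin; stands on the worktop at the start. Of the three, one is full (0.33 to 0.51 kg), the other two are nearly empty (0.10 to 0.20 kg each); only the weight tells which.
- tray: Fixed low grey tray with a dark liner, 250 mm along its own x, 130 mm along its own y, rim 17 mm high, walls 4 mm thick; a 13 mm lip sticks out at either end. Origin at the centre of its underside on the worktop; the flat liner on which tins stand is 6 mm above it and measures 242 x 122 mm. Two tins fit side by side along its x, for instance 55 mm to either side of its centre.
- tape_measure: Yellow pocket tape measure, 78 x 54 x 62 mm, standing on the worktop beyond the tins; origin at the centre of its underside. Leave alone.
- masking_tape: Flat-lying roll of pale masking tape, 104 mm across, 25 mm high, beyond the tins; origin at the centre of its underside. Leave alone.
- brush: Paint brush with wooden handle, lying flat, 216 mm long (its own y) and 59 mm wide, 17 mm high, beyond the tins; origin at its middle, underneath. Leave alone.
Mind the look-alikes: they are no part of the job. What is shaped like the tin_c but red is not meant. Leave any turquoise look-alike of the tin_b alone.

How it is judged:
At the end, for the whole second after the job is handed in: Both light tins stand released and at rest on the tray's liner, within 0.1 rad of upright, each pressing on it with under 2.6 N; the full tin is held still by the fingers, its underside over 95 mm above the worktop, within 0.35 rad of upright, touching nothing else ((((x of tin_b in the frame of tray between -0.093 and 0.093 m and y of tin_b in the frame of tray between -0.04 and 0.04 m and height (world z) of tin_b below 0.012 m and angle between tin_b's own z axis and vertical below 0.1 rad and contact force between tin_b and tray between 0.3 and 2.6 N and contact force between tin_b and the fingers below 0.1 N and linear speed of tin_b below 0.03 m/s) and (x of tin_c in the frame of tray between -0.093 and 0.093 m and y of tin_c in the frame of tray between -0.04 and 0.04 m and height (world z) of tin_c below 0.012 m and angle between tin_c's own z axis and vertical below 0.1 rad and contact force between tin_c and tray between 0.3 and 2.6 N and contact force between tin_c and the fingers below 0.1 N and linear speed of tin_c below 0.03 m/s) and height (world z) of tin_a above 0.095 m and angle between tin_a's own z axis and vertical below 0.35 rad and linear speed of tin_a below 0.05 m/s and contact force between tin_a and the fingers above 1 N and contact force between tin_a and tray below 0.05 N and contact force between tin_a and tin_b below 0.05 N and contact force between tin_a and tin_c below 0.05 N and contact force between tin_a and tape_measure below 0.05 N and contact force between tin_a and masking_tape below 0.05 N and contact force between tin_a and brush below 0.05 N) or ((x of tin_a in the frame of tray between -0.093 and 0.093 m and y of tin_a in the frame of tray between -0.04 and 0.04 m and height (world z) of tin_a below 0.012 m and angle between tin_a's own z axis and vertical below 0.1 rad and contact force between tin_a and tray between 0.3 and 2.6 N and contact force between tin_a and the fingers below 0.1 N and linear speed of tin_a below 0.03 m/s) and (x of tin_c in the frame of tray between -0.093 and 0.093 m and y of tin_c in the frame of tray between -0.04 and 0.04 m and height (world z) of tin_c below 0.012 m and angle between tin_c's own z axis and vertical below 0.1 rad and contact force between tin_c and tray between 0.3 and 2.6 N and contact force between tin_c and the fingers below 0.1 N and linear speed of tin_c below 0.03 m/s) and height (world z) of tin_b above 0.095 m and angle between tin_b's own z axis and vertical below 0.35 rad and linear speed of tin_b below 0.05 m/s and contact force between tin_b and the fingers above 1 N and contact force between tin_b and tray below 0.05 N and contact force between tin_b and tin_a below 0.05 N and contact force between tin_b and tin_c below 0.05 N and contact force between tin_b and tape_measure below 0.05 N and contact force between tin_b and masking_tape below 0.05 N and contact force between tin_b and brush below 0.05 N) or ((x of tin_a in the frame of tray between -0.093 and 0.093 m and y of tin_a in the frame of tray between -0.04 and 0.04 m and height (world z) of tin_a below 0.012 m and angle between tin_a's own z axis and vertical below 0.1 rad and contact force between tin_a and tray between 0.3 and 2.6 N and contact force between tin_a and the fingers below 0.1 N and linear speed of tin_a below 0.03 m/s) and (x of tin_b in the frame of tray between -0.093 and 0.093 m and y of tin_b in the frame of tray between -0.04 and 0.04 m and height (world z) of tin_b below 0.012 m and angle between tin_b's own z axis and vertical below 0.1 rad and contact force between tin_b and tray between 0.3 and 2.6 N and contact force between tin_b and the fingers below 0.1 N and linear speed of tin_b below 0.03 m/s) and height (world z) of tin_c above 0.095 m and angle between tin_c's own z axis and vertical below 0.35 rad and linear speed of tin_c below 0.05 m/s and contact force between tin_c and the fingers above 1 N and contact force between tin_c and tray below 0.05 N and contact force between tin_c and tin_a below 0.05 N and contact force between tin_c and tin_b below 0.05 N and contact force between tin_c and tape_measure below 0.05 N and contact force between tin_c and masking_tape below 0.05 N and contact force between tin_c and brush below 0.05 N))); the arm keeps its last pose, push and grip.
It fails at once if a tin is dropped (in the air, more than 35 mm above the worktop, with no finger on it) ((height (world z) of tin_a above 0.035 m and contact force between tin_a and the fingers below 0.01 N) or (height (world z) of tin_b above 0.035 m and contact force between tin_b and the fingers below 0.01 N) or (height (world z) of tin_c above 0.035 m and contact force between tin_c and the fingers below 0.01 N)).
It fails at once if a tin is tipped over (leans more than 0.7 rad) (angle between any of tin_a, tin_b, tin_c's own z axis and vertical above 0.7 rad).
It fails at once if the pocket tape measure is moved by more than 30 mm (distance of tape_measure from where it was at the start of the episode above 0.03 m).
It fails at once if the roll of masking tape is moved by more than 30 mm (distance of masking_tape from where it was at the start of the episode above 0.03 m).
It fails at once if the paint brush is moved by more than 30 mm (distance of brush from where it was at the start of the episode above 0.03 m).
It also fails if it takes over 67 s, if anything falls off the work surface, if the arm or the gripper's body presses on something with over 40 N, if the wrist force passes 120 N, or if a joint passes its speed limit or range.

## Working session

There is one attempt and no reset: what is moved stays moved. The work goes in short steps, Python scripts to look and compute and a shell command to move; the robot and the scene stay as the last step left them, time stands still between calls to the robot, and variables do not carry over. Pictures are saved under pics/ and viewed, at most 10 in all, crops included, and the job is handed in when it is done.

```bash
mkdir -p pics; cat > h.py <<'E'
import numpy as np,cv2
from plant import manip
def snap(n):
    p,d=manip.grab_frame(n); return p,d,manip.camera_model(n)
def pts(d,m):
    K=np.array(m["mtx"]);T=np.linalg.inv(np.array(m["world_to_cam"]))
    v,u=np.mgrid[:d.shape[0],:d.shape[1]]
    c=np.stack([(u-K[0,2])/K[0,0]*d,(v-K[1,2])/K[1,1]*d,d,np.ones_like(d)],-1)
    return (c@T.T)[...,:3]
E
python3 - <<'E'
from h import *
for n in("top","scene"):
    p,d,m=snap(n); cv2.imwrite(f"pics/{n}1.png",p[...,::-1]); np.savez(n+"1.npz",p=p,d=d)
    print(n,np.linalg.inv(np.array(m["world_to_cam"])).round(3).tolist())
print(manip.state(),manip.grip_point_offset)
E
```

```text
top [[-0.008, -0.993, 0.116, 0.431], [-1.0, 0.006, -0.017, -0.001], [0.016, -0.116, -0.993, 1.057], [0.0, 0.0, 0.0, 1.0]]
scene [[0.913, -0.231, 0.337, 0.208], [-0.408, -0.494, 0.768, -0.722], [-0.01, -0.838, -0.545, 0.567], [0.0, 0.0, 0.0, 1.0]]
{'time': 0.1, 'joint_pos': array([ 9.83022377e-01,  5.33036317e-02,  1.61416637e+00, -4.47762593e-06,
        1.47601954e+00, -1.18988209e-01]), 'joint_vel': array([ 0.00078013, -0.00063933, -0.00494624,  0.00036605, -0.00239515,
        0.00074223]), 'joint_efforts': array([ 6.44641887e-05, -3.94903708e+01, -3.71362925e+01, -1.29675736e-04,
        3.90005283e-03, -2.22683951e-05]), 'tool_pos': array([0.28202043, 0.55704966, 0.20087231]), 'tool_rot': array([-3.26139084e-04,  2.32252187e-01,  9.72655140e-01, -8.90609216e-04]), 'contact_force': array([ 0.63125868, -0.28037216, -0.92814512]), 'ft_torque': array([-0.00345536,  0.05939042, -0.0008021 ]), 'grasp_force': 0.0, 'gripper_width': 1.0014345789076788} 0.0187
```

View pics/top1.png

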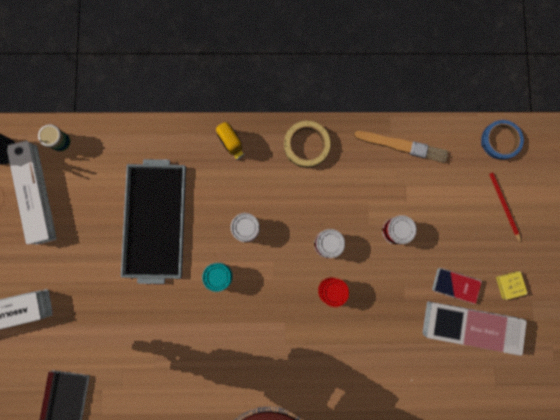

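View pics/scene1.png

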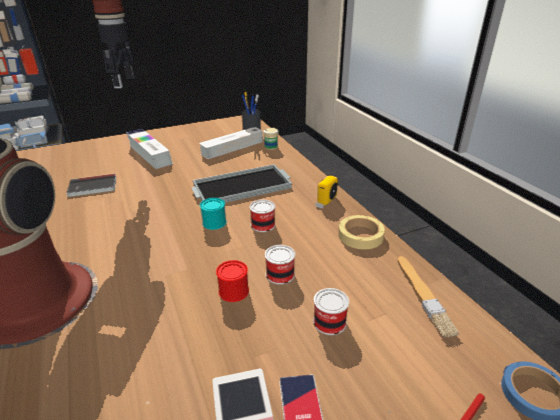

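Top view: candidates are the white-lidded tins at (245,228), (330,243) and (400,230). The look-alikes are turquoise (217,277), red (334,292) and the jar at (53,137). I choose the three white-lidded tins with red/black labels. The tray is at (154,221).

```bash
python3 - <<'E'
from h import *
a=np.load("top1.npz");p,d=a["p"],a["d"];m=manip.camera_model("top");P=pts(d,m)
K=np.array(m["mtx"]);print(K[0,0])
for n,(u,v) in dict(t1=(245,228),t2=(330,243),t3=(400,230),turq=(217,277),red=(334,292),meas=(229,138),mask=(307,144)).items():
    w=P[v-22:v+23,u-22:u+23].reshape(-1,3); z=w[:,2]
    top=np.percentile(z,99); q=w[(z>top-.012 )]
    (c,r)=cv2.minEnclosingCircle(q[:,:2].astype(np.float32)); print(n,c,r,q.mean(0).round(4),top.round(3))
w=P[150:295,110:200].reshape(-1,3); q=w[(w[:,2]>.011)&(w[:,2]<.03)]
print(cv2.minAreaRect(q[:,:2].astype(np.float32)),len(q))
l=w[(w[:,2]>.003)&(w[:,2]<.009)];print(l.mean(0),len(l))
c=cv2.resize(p[190:320,190:430],None,fx=3,fy=3,interpolation=2);cv2.imwrite("pics/crop1.png",c[...,::-1])
E
```

```text
470.69555143055146
t1 (0.47690528631210327, 0.03346952795982361) 0.05759553983807564 [0.498  0.0494 0.0649] 0.057
t2 (0.44946521520614624, -0.08160626143217087) 0.08259231597185135 [ 0.4626 -0.131   0.0649] 0.056
t3 (0.4683077335357666, -0.1578313559293747) 0.1611059308052063 [ 0.4907 -0.2827  0.0662] 0.057
turq (0.40963229537010193, 0.06902720034122467) 0.07351551204919815 [0.3943 0.108  0.0689] 0.057
red (0.3905128240585327, -0.08468300849199295) 0.09290031343698502 [ 0.3605 -0.1375  0.0642] 0.057
meas (0.5802876949310303, 0.046850547194480896) 0.15689398348331451 [0.6881 0.0828 0.0891] 0.065
mask (0.5838799476623535, -0.05574168637394905) 0.1623830497264862 [ 0.6851 -0.0871  0.035 ] 0.028
((0.5175397396087646, 0.25415754318237305), (0.13302423059940338, 0.27430206537246704), 88.64549255371094) 1191
[0.51712064 0.25543727 0.00563758] 5282
```

View pics/crop1.png

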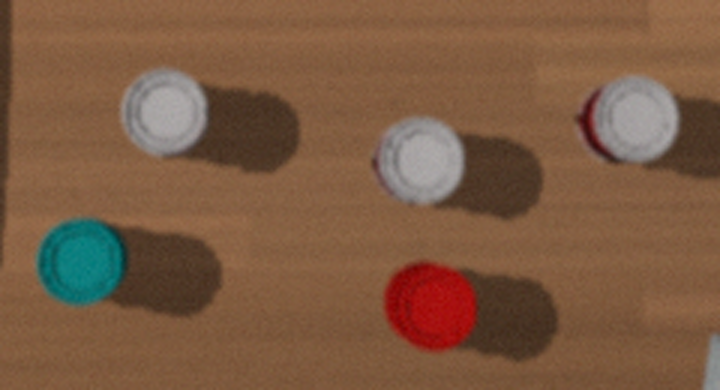

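The crop confirms the three white lids with red label sides at (165,110), (420,160) and (635,120), clear of the turquoise (82,260) and red (430,305) tins.

```bash
cat >> h.py <<'E'
def lids(p,d,m):
    hsv=cv2.cvtColor(p,cv2.COLOR_RGB2HSV)
    P=pts(d,m); ok=(d>0)&(P[...,2]>.045)&(P[...,2]<.075)&(hsv[...,1]<60)
    n,l,s,c=cv2.connectedComponentsWithStats(cv2.morphologyEx(ok.astype(np.uint8),cv2.MORPH_OPEN,np.ones((3,3))))
    K=np.array(m["mtx"]);T=np.linalg.inv(np.array(m["world_to_cam"]))
    for i in range(1,n):
        if 250<s[i][4]<1200:
            h=np.argwhere(l==i)[:,::-1].astype(np.float32); (u,v),r=cv2.minEnclosingCircle(h)
            z=np.median(P[l==i][:,2]); ray=T[:3,:3]@[(u-K[0,2])/K[0,0],(v-K[1,2])/K[1,1],1]
            w=T[:3,3]+ray*(z-T[2,3])/ray[2]; print((round(u),round(v)),"r",round(r,1),s[i][4],w.round(4))
E
python3 - <<'E'
from h import *
a=np.load("top1.npz");p,d=a["p"],a["d"];m=manip.camera_model("top");lids(p,d,m)
P=pts(d,m)
for n,(u,v) in dict(turq=(217,277),red=(334,292),meas=(229,138),mask=(307,144)).items():
    q=P[v-24:v+25,u-24:u+25].reshape(-1,3);q=q[(q[:,2]>.02)&(q[:,2]<.07)];print(n,q.min(0).round(3),q.max(0).round(3))
E
```

```text
(244, 227) r 14.1 625 [0.499  0.0501 0.052 ]
(402, 229) r 14.2 611 [ 0.4917 -0.2871  0.0519]
(330, 243) r 14.2 625 [ 0.4631 -0.1323  0.0522]
turq [0.365 0.08  0.021] [0.423 0.14  0.059]
red [ 0.329 -0.168  0.02 ] [ 0.39  -0.109  0.059]
meas [0.665 0.058 0.02 ] [0.73  0.112 0.066]
mask [ 0.636 -0.139  0.02 ] [ 0.741 -0.037  0.03 ]
```

```bash
python3 -m crank '[{"turn":-0.117},{"turn":-0.117},{"turn":-0.117},{"turn":-0.117}]' 100
python3 -m crank '[{"x":-1.8,"y":-4.2},{"x":-1.8,"y":-4.2},{"x":-1.8,"y":-4.2},{"x":-1.8,"y":-4.2},{"x":-1.8,"y":-4.2}]'
python3 -m crank '[{"x":-1.8,"y":-4.2},{"x":-1.8,"y":-4.2},{"x":-1.8,"y":-4.2},{"x":-1.8,"y":-4.2},{"x":-1.8,"y":-4.2}]'
python3 -m crank '[{"x":-1.8,"y":-4.2},{"x":-1.8,"y":-4.2},{},{},{}]'
```

```text
schema error: expected keys x, y, z, turn
schema error: expected keys x, y, z, turn
schema error: expected keys x, y, z, turn
schema error: expected keys x, y, z, turn
```

```bash
python3 -m crank '[{"x":0,"y":0,"z":0,"turn":-0.117},{"x":0,"y":0,"z":0,"turn":-0.117},{"x":0,"y":0,"z":0,"turn":-0.117},{"x":0,"y":0,"z":0,"turn":-0.117}]' 100
python3 -m crank '[{"x":-1.8,"y":-4.2,"z":0,"turn":0},{"x":-1.8,"y":-4.2,"z":0,"turn":0},{"x":-1.8,"y":-4.2,"z":0,"turn":0},{"x":-1.8,"y":-4.2,"z":0,"turn":0},{"x":-1.8,"y":-4.2,"z":0,"turn":0}]'
python3 -m crank '[{"x":-1.8,"y":-4.2,"z":0,"turn":0},{"x":-1.8,"y":-4.2,"z":0,"turn":0},{"x":-1.8,"y":-4.2,"z":0,"turn":0},{"x":-1.8,"y":-4.2,"z":0,"turn":0},{"x":-1.8,"y":-4.2,"z":0,"turn":0}]'
python3 -m crank '[{"x":-1.8,"y":-4.2,"z":0,"turn":0},{"x":-1.8,"y":-4.2,"z":0,"turn":0},{"x":0,"y":0,"z":0,"turn":0},{"x":0,"y":0,"z":0,"turn":0},{"x":0,"y":0,"z":0,"turn":0}]'
```

```text
time: 0.5
tool_pos: [0.2822, 0.5572, 0.2012]
tool_rot: [-0.0, -0.002, 1.0, -0.001]
contact_force: [0.3, 0.0, 0.6]
gripper_width: 0.998
grasp_force: 0.0
time: 1.0
tool_pos: [0.3723, 0.3457, 0.2015]
tool_rot: [-0.0, 0.0, 1.0, -0.0]
contact_force: [0.2, 0.1, -0.8]
gripper_width: 0.997
grasp_force: 0.0
time: 1.5
tool_pos: [0.4621, 0.1356, 0.2017]
tool_rot: [-0.0, 0.0, 1.0, 0.0]
contact_force: [0.1, 0.4, 0.7]
gripper_width: 0.998
grasp_force: 0.0
time: 2.0
tool_pos: [0.4975, 0.0542, 0.2016]
tool_rot: [-0.0, 0.0, 1.0, 0.0]
contact_force: [0.1, -0.5, 0.6]
gripper_width: 1.005
grasp_force: 0.0
```

```bash
python3 -m crank '[{"x":-0.15,"y":-0.4,"z":3.5,"turn":0},{"x":0,"y":0,"z":3.5,"turn":0},{"x":0,"y":0,"z":3.5,"turn":0},{"x":0,"y":0,"z":2.0,"turn":0},{"x":0,"y":0,"z":2.0,"turn":0}]'
python3 -m crank '[{"x":0,"y":0,"z":1.5,"turn":0},{"x":0,"y":0,"z":1.5,"turn":0},{"x":0,"y":0,"z":0.3,"turn":0},{"x":0,"y":0,"z":0,"turn":0}]'
python3 -m crank '[{"x":0,"y":0,"z":0,"turn":0},{"x":0,"y":0,"z":0,"turn":0},{"x":0,"y":0,"z":0,"turn":0},{"x":0,"y":0,"z":0,"turn":0},{"x":0,"y":0,"z":0,"turn":0}]' 40
python3 -m crank '[{"x":0,"y":0,"z":0,"turn":0},{"x":0,"y":0,"z":0,"turn":0},{"x":0,"y":0,"z":0,"turn":0},{"x":0,"y":0,"z":0,"turn":0},{"x":0,"y":0,"z":0,"turn":0}]'
```

```text
time: 2.5
tool_pos: [0.4982, 0.0511, 0.0554]
tool_rot: [-0.001, -0.001, 1.0, 0.0]
contact_force: [-0.4, -0.7, 0.5]
gripper_width: 1.004
grasp_force: 0.0
time: 2.9
tool_pos: [0.4992, 0.0497, 0.0237]
tool_rot: [-0.0, 0.0, 1.0, 0.0]
contact_force: [-0.0, 0.1, 0.2]
gripper_width: 1.0
grasp_force: 0.0
time: 3.4
tool_pos: [0.5002, 0.0493, 0.0249]
tool_rot: [0.001, 0.0, 1.0, -0.0]
contact_force: [-1.1, 0.6, 3.7]
gripper_width: 0.399
grasp_force: 1.8
time: 3.9
tool_pos: [0.5002, 0.0493, 0.0249]
tool_rot: [0.001, 0.0, 1.0, -0.0]
contact_force: [-0.1, 0.8, 4.9]
gripper_width: 0.4
grasp_force: 2.8
```

```bash
python3 - <<'E'
from h import *
p,d,m=snap("scene");np.savez("s2.npz",p=p,d=d)
c=cv2.resize(p[120:300,160:400],None,fx=3,fy=3,interpolation=2);cv2.imwrite("pics/s2.png",c[...,::-1])
E
```

```text
(no output)
```

View pics/s2.png

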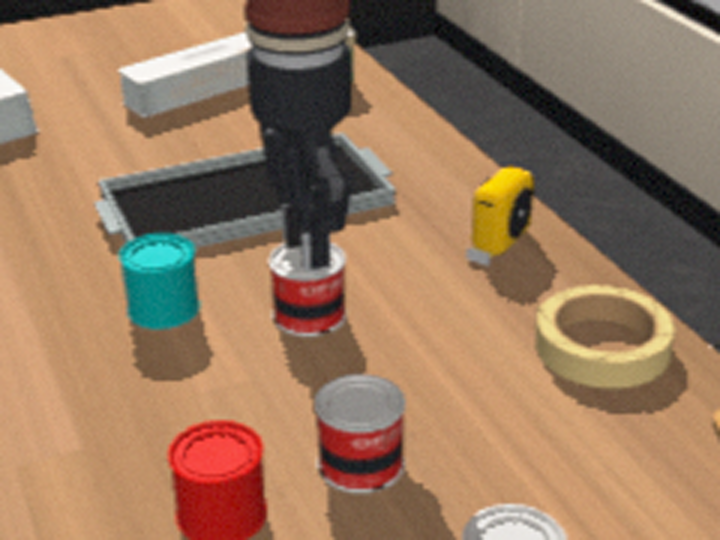

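The near finger ends over the lid at crop (312,265), so the pads seem to sit on the lid and not around the tin. I'll measure this with depth.

```bash
python3 - <<'E'
from h import *
a=np.load("s2.npz");p,d=a["p"],a["d"];m=manip.camera_model("scene");P=pts(d,m)
for u in (257,261,265,269):
  print(u,[(v,P[v,u].round(3).tolist(),p[v,u].tolist()) for v in range(170,232,5)])
p,d,m=snap("top"); lids(p,d,m)
E
```

```text
257 [(170, [0.486, 0.033, 0.16], [47, 48, 53]), (175, [0.484, 0.029, 0.15], [42, 47, 44]), (180, [0.483, 0.029, 0.138], [34, 35, 39]), (185, [0.482, 0.029, 0.125], [17, 26, 28]), (190, [0.496, 0.067, 0.089], [32, 31, 32]), (195, [0.495, 0.067, 0.076], [30, 29, 35]), (200, [0.495, 0.069, 0.061], [29, 33, 29]), (205, [0.492, 0.06, 0.053], [144, 143, 137]), (210, [0.483, 0.037, 0.054], [159, 155, 151]), (215, [0.479, 0.028, 0.047], [163, 39, 36]), (220, [0.477, 0.025, 0.035], [157, 33, 29]), (225, [0.477, 0.026, 0.021], [63, 33, 38]), (230, [0.478, 0.03, 0.003], [168, 142, 139])]
261 [(170, [0.488, 0.015, 0.168], [30, 32, 32]), (175, [0.489, 0.018, 0.154], [31, 32, 34]), (180, [0.491, 0.024, 0.138], [32, 35, 38]), (185, [0.491, 0.025, 0.125], [39, 37, 44]), (190, [0.489, 0.022, 0.115], [34, 36, 38]), (195, [0.487, 0.018, 0.104], [40, 41, 47]), (200, [0.49, 0.026, 0.086], [117, 117, 119]), (205, [0.489, 0.025, 0.073], [125, 126, 127]), (210, [0.492, 0.036, 0.052], [143, 141, 138]), (215, [0.487, 0.024, 0.047], [167, 54, 51]), (220, [0.486, 0.024, 0.033], [166, 34, 33]), (225, [0.485, 0.0
[... 634 characters left out ...]
0.004], [166, 95, 93])]
269 [(170, [0.504, 0.008, 0.168], [59, 60, 64]), (175, [0.501, 0.002, 0.159], [76, 76, 78]), (180, [0.494, -0.015, 0.157], [51, 53, 54]), (185, [0.493, -0.016, 0.145], [39, 42, 40]), (190, [0.496, -0.008, 0.128], [37, 39, 40]), (195, [0.499, 0.001, 0.11], [39, 40, 44]), (200, [0.506, 0.02, 0.085], [84, 77, 75]), (205, [0.506, 0.019, 0.072], [68, 68, 68]), (210, [0.509, 0.027, 0.053], [181, 178, 174]), (215, [0.505, 0.018, 0.045], [147, 75, 67]), (220, [0.505, 0.02, 0.03], [110, 33, 33]), (225, [0.504, 0.019, 0.017], [102, 27, 24]), (230, [0.504, 0.02, 0.002], [88, 62, 54])]
(402, 230) r 14.2 600 [ 0.4917 -0.2869  0.0521]
(330, 243) r 14.2 613 [ 0.463  -0.1323  0.052 ]
```

```bash
python3 -m crank '[{"x":0,"y":0,"z":-2,"turn":0},{"x":0,"y":0,"z":-2,"turn":0},{"x":0,"y":0,"z":0,"turn":0}]'
python3 -m crank '[{"x":0,"y":0,"z":0,"turn":0},{"x":0,"y":0,"z":0,"turn":0},{"x":0,"y":0,"z":0,"turn":0},{"x":0,"y":0,"z":0,"turn":0},{"x":0,"y":0,"z":0,"turn":0}]' 100
python3 - <<'E'
from h import *
p,d,m=snap("scene");P=pts(d,m)
c=cv2.resize(p[100:280,160:400],None,fx=3,fy=3,interpolation=2);cv2.imwrite("pics/s3.png",c[...,::-1])
ok=(d>0)&(abs(P[...,0]-.495)<.03)&(abs(P[...,1]-.05)<.075)&(P[...,2]>.065)
q=P[ok]
for z in np.arange(.065,.2,.008):
  w=q[abs(q[:,2]-z)<.004]
  if len(w): print(z.round(3),len(w),w[:,:2].min(0).round(3),w[:,:2].max(0).round(3))
p,d,m=snap("top");lids(p,d,m);np.savez("t3.npz",p=p,d=d)
E
```

```text
time: 4.3
tool_pos: [0.5015, 0.0493, 0.0664]
tool_rot: [0.003, 0.0, 1.0, -0.0]
contact_force: [0.7, -0.6, 0.4]
gripper_width: 0.403
grasp_force: 0.0
time: 4.8
tool_pos: [0.4991, 0.0494, 0.0634]
tool_rot: [-0.001, 0.0, 1.0, 0.0]
contact_force: [0.5, 0.7, 0.1]
gripper_width: 0.999
grasp_force: 0.0
0.105 9 [ 0.491 -0.002] [0.507 0.094]
0.113 50 [ 0.487 -0.006] [0.51  0.096]
0.121 65 [ 0.486 -0.008] [0.509 0.096]
0.129 57 [ 0.487 -0.009] [0.51  0.095]
0.137 66 [ 0.487 -0.009] [0.51  0.099]
0.145 38 [ 0.486 -0.008] [0.504 0.102]
0.153 49 [ 0.484 -0.024] [0.509 0.118]
0.161 99 [ 0.482 -0.025] [0.511 0.119]
0.169 80 [ 0.48  -0.024] [0.509 0.118]
0.177 98 [ 0.481 -0.024] [0.509 0.119]
0.185 111 [ 0.479 -0.024] [0.511 0.116]
0.193 96 [ 0.478 -0.022] [0.518 0.113]
(402, 229) r 14.1 604 [ 0.4921 -0.2875  0.0519]
(330, 243) r 14.2 621 [ 0.4632 -0.1324  0.0521]
```

View pics/s3.png

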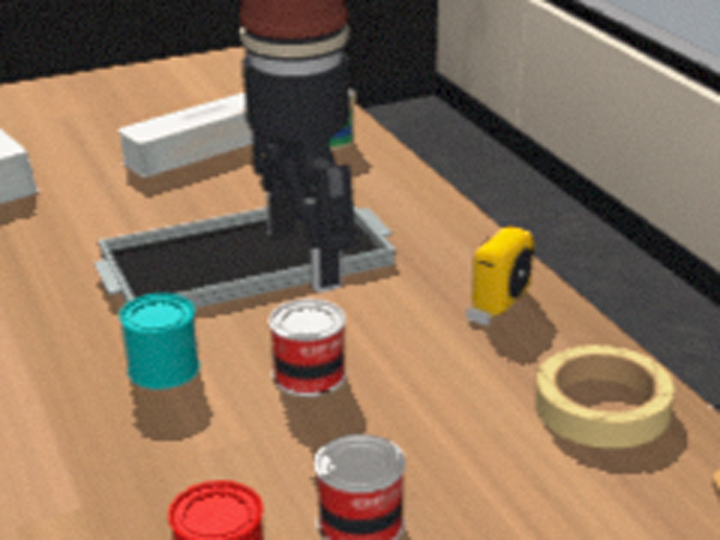

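The open fingertips are at z≈0.105 (crop 325,285) with the TCP reading 0.063. The fingers therefore sit about 29 mm higher than the reading says, plus 13 mm for the open swing. The tin is still upright, so I'll descend that much lower.

```bash
python3 -m crank '[{"x":0,"y":0,"z":2,"turn":0},{"x":0,"y":0,"z":2,"turn":0},{"x":0,"y":0,"z":1.5,"turn":0},{"x":0,"y":0,"z":0.5,"turn":0},{"x":0,"y":0,"z":0,"turn":0}]'
python3 -m crank '[{"x":0,"y":0,"z":1,"turn":0},{"x":0,"y":0,"z":0.8,"turn":0},{"x":0,"y":0,"z":0.3,"turn":0},{"x":0,"y":0,"z":0,"turn":0}]'
python3 - <<'E'
from h import *
p,d,m=snap("scene");P=pts(d,m)
c=cv2.resize(p[100:280,160:400],None,fx=3,fy=3,interpolation=2);cv2.imwrite("pics/s4.png",c[...,::-1])
E
```

```text
time: 5.4
tool_pos: [0.4988, 0.0494, 0.0032]
tool_rot: [-0.001, 0.0, 1.0, 0.0]
contact_force: [0.2, -0.1, -0.8]
gripper_width: 0.999
grasp_force: 0.0
time: 5.8
tool_pos: [0.4989, 0.0494, -0.0177]
tool_rot: [-0.001, 0.0, 1.0, 0.0]
contact_force: [-0.1, 0.5, -0.5]
gripper_width: 1.002
grasp_force: 0.0
```

View pics/s4.png

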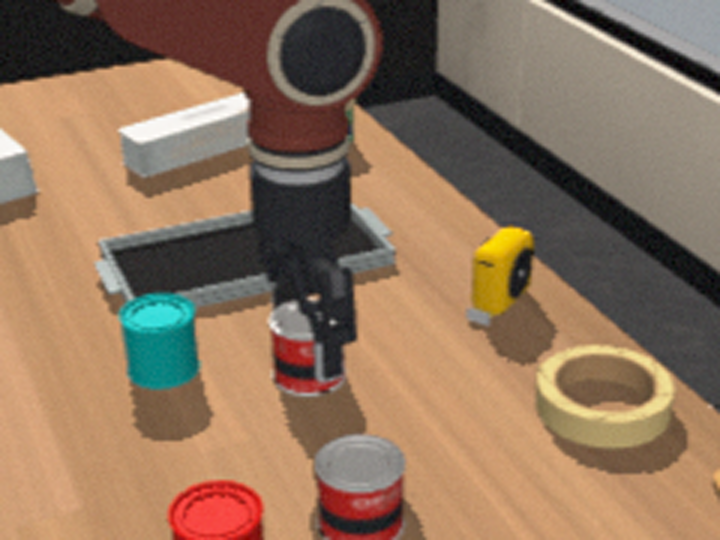

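The near finger now stands in front of the tin (crop 330,350), straddling it. Next I close and lift.

```bash
python3 -m crank '[{"x":0,"y":0,"z":0,"turn":0},{"x":0,"y":0,"z":0,"turn":0},{"x":0,"y":0,"z":0,"turn":0},{"x":0,"y":0,"z":0,"turn":0},{"x":0,"y":0,"z":0,"turn":0}]' 0
python3 -m crank '[{"x":0,"y":0,"z":0,"turn":0},{"x":0,"y":0,"z":0,"turn":0},{"x":0,"y":0,"z":-0.3,"turn":0},{"x":0,"y":0,"z":-0.7,"turn":0},{"x":0,"y":0,"z":-1,"turn":0}]'
python3 -m crank '[{"x":0,"y":0,"z":-2,"turn":0},{"x":0,"y":0,"z":-2,"turn":0},{"x":0,"y":0,"z":-2,"turn":0},{"x":0,"y":0,"z":-1,"turn":0},{"x":0,"y":0,"z":0,"turn":0}]'
for i in 1 2 3 4; do python3 -m crank '[{"x":0,"y":0,"z":0,"turn":0}]'|grep -A9 contact; done
```

```text
time: 6.35
tool_pos: [0.5003, 0.0493, -0.0162]
tool_rot: [0.001, 0.0, 1.0, -0.0]
contact_force: [-0.9, -1.2, 4.0]
gripper_width: 0.693
grasp_force: 65.3
time: 6.85
tool_pos: [0.4974, 0.0495, 0.0017]
tool_rot: [-0.002, 0.0, 1.0, 0.0]
contact_force: [-1.0, 0.4, -3.7]
gripper_width: 0.694
grasp_force: 65.3
time: 7.35
tool_pos: [0.5007, 0.0493, 0.0749]
tool_rot: [0.002, 0.0, 1.0, -0.0]
contact_force: [1.1, -0.0, -3.3]
gripper_width: 0.695
grasp_force: 65.5
contact_force: [-1.7, 0.1, -4.9]
gripper_width: 0.692
grasp_force: 65.5
contact_force: [0.3, -0.1, -4.5]
gripper_width: 0.693
grasp_force: 65.5
contact_force: [0.1, 0.5, -3.7]
gripper_width: 0.699
grasp_force: 65.5
contact_force: [0.3, 0.1, -4.2]
gripper_width: 0.698
grasp_force: 65.5
```

About 4.2 N, so 0.43 kg: tin 1 is the heavy one. I'll put it back where it stood, then heft tin 2 at (0.463,-0.132).

```bash
python3 -m crank '[{"x":0,"y":0,"z":2,"turn":0},{"x":0,"y":0,"z":2,"turn":0},{"x":0,"y":0,"z":2,"turn":0},{"x":0,"y":0,"z":1,"turn":0},{"x":0,"y":0,"z":1,"turn":0}]'
python3 -m crank '[{"x":0,"y":0,"z":0.5,"turn":0},{"x":0,"y":0,"z":0.3,"turn":0},{"x":0,"y":0,"z":0.2,"turn":0},{"x":0,"y":0,"z":0,"turn":0},{"x":0,"y":0,"z":0,"turn":0}]'
python3 -m crank '[{"x":0,"y":0,"z":0,"turn":0},{"x":0,"y":0,"z":0,"turn":0},{"x":0,"y":0,"z":0,"turn":0},{"x":0,"y":0,"z":0,"turn":0},{"x":0,"y":0,"z":0,"turn":0}]' 100
python3 -m crank '[{"x":0,"y":0,"z":-2,"turn":0},{"x":0,"y":0,"z":-3,"turn":0},{"x":0,"y":0,"z":-4,"turn":0},{"x":0,"y":0,"z":-3,"turn":0},{"x":0,"y":0,"z":0,"turn":0}]'
python3 -m crank '[{"x":0.7,"y":-3.6,"z":0,"turn":0},{"x":0.7,"y":-3.6,"z":0,"turn":0},{"x":0.7,"y":-3.6,"z":0,"turn":0},{"x":0.7,"y":-3.6,"z":0,"turn":0},{"x":0.7,"y":-3.6,"z":0,"turn":0}]'
python3 -m crank '[{"x":0,"y":0,"z":0,"turn":0},{"x":0,"y":0,"z":0,"turn":0}]'
python3 - <<'E'
from h import *
p,d,m=snap("top");lids(p,d,m)
E
```

```text
time: 8.25
tool_pos: [0.4993, 0.0494, -0.0078]
tool_rot: [-0.0, 0.0, 1.0, 0.0]
contact_force: [-0.9, -0.2, -2.9]
gripper_width: 0.696
grasp_force: 65.6
time: 8.75
tool_pos: [0.5003, 0.0493, -0.0162]
tool_rot: [0.001, 0.0, 1.0, -0.0]
contact_force: [0.8, 0.8, -1.3]
gripper_width: 0.695
grasp_force: 65.6
time: 9.25
tool_pos: [0.4996, 0.0494, -0.0168]
tool_rot: [0.0, 0.0, 1.0, -0.0]
contact_force: [-0.1, -0.7, -0.0]
gripper_width: 0.998
grasp_force: 0.0
time: 9.75
tool_pos: [0.5034, 0.0492, 0.1089]
tool_rot: [0.005, 0.0, 1.0, -0.0]
contact_force: [0.6, -0.0, 0.4]
gripper_width: 0.999
grasp_force: 0.0
time: 10.25
tool_pos: [0.4633, -0.1317, 0.102]
tool_rot: [-0.001, 0.0, 1.0, 0.0]
contact_force: [0.8, 0.2, -0.4]
gripper_width: 1.001
grasp_force: 0.0
time: 10.45
tool_pos: [0.4637, -0.1308, 0.1021]
tool_rot: [-0.001, 0.001, 1.0, 0.001]
contact_force: [-0.0, -0.6, 0.6]
gripper_width: 1.0
grasp_force: 0.0
(244, 227) r 14.1 617 [0.4992 0.0509 0.0521]
```

```bash
python3 -m crank '[{"x":0,"y":-0.1,"z":3,"turn":0},{"x":0,"y":0,"z":3,"turn":0},{"x":0,"y":0,"z":2,"turn":0},{"x":0,"y":0,"z":1.5,"turn":0},{"x":0,"y":0,"z":1.2,"turn":0}]'
python3 -m crank '[{"x":0,"y":0,"z":0.8,"turn":0},{"x":0,"y":0,"z":0.4,"turn":0},{"x":0,"y":0,"z":0,"turn":0}]'
python3 -m crank '[{"x":0,"y":0,"z":0,"turn":0},{"x":0,"y":0,"z":0,"turn":0},{"x":0,"y":0,"z":0,"turn":0},{"x":0,"y":0,"z":0,"turn":0},{"x":0,"y":0,"z":0,"turn":0}]' 0
python3 -m crank '[{"x":0,"y":0,"z":0,"turn":0},{"x":0,"y":0,"z":0,"turn":0},{"x":0,"y":0,"z":-0.5,"turn":0},{"x":0,"y":0,"z":-1,"turn":0},{"x":0,"y":0,"z":-1.5,"turn":0}]'
python3 -m crank '[{"x":0,"y":0,"z":-3,"turn":0},{"x":0,"y":0,"z":-4,"turn":0},{"x":0,"y":0,"z":-3,"turn":0},{"x":0,"y":0,"z":-1,"turn":0},{"x":0,"y":0,"z":0,"turn":0}]'
for i in 1 2 3 4; do python3 -m crank '[{"x":0,"y":0,"z":0,"turn":0}]'|grep -A9 tool_p; done
```

```text
time: 11.0
tool_pos: [0.4637, -0.1299, -0.0056]
tool_rot: [-0.001, -0.001, 1.0, 0.001]
contact_force: [0.7, -0.0, -0.1]
gripper_width: 0.999
grasp_force: 0.0
time: 11.3
tool_pos: [0.4643, -0.1313, -0.0162]
tool_rot: [-0.0, 0.0, 1.0, 0.0]
contact_force: [-0.2, 0.1, 0.2]
gripper_width: 1.001
grasp_force: 0.0
time: 11.8
tool_pos: [0.4655, -0.1322, -0.0147]
tool_rot: [0.001, 0.0, 1.0, -0.001]
contact_force: [-0.8, 0.3, 6.3]
gripper_width: 0.699
grasp_force: 64.6
time: 12.3
tool_pos: [0.4627, -0.1309, 0.0132]
tool_rot: [-0.002, 0.0, 1.0, 0.001]
contact_force: [-0.7, -1.4, -0.9]
gripper_width: 0.692
grasp_force: 64.7
time: 12.8
tool_pos: [0.4652, -0.132, 0.1256]
tool_rot: [0.001, 0.0, 1.0, -0.001]
contact_force: [-0.5, -0.1, -1.9]
gripper_width: 0.69
grasp_force: 64.8
tool_pos: [0.4632, -0.1311, 0.1222]
tool_rot: [-0.001, 0.0, 1.0, 0.001]
contact_force: [0.2, 0.4, -1.8]
gripper_width: 0.698
grasp_force: 64.8
tool_pos: [0.4627, -0.1309, 0.1214]
tool_rot: [-0.002, 0.0, 1.0, 0.001]
contact_force: [-0.6, -0.4, -1.8]
gripper_width: 0.692
grasp_force: 64.8
tool_pos: [0.4631, -0.131, 0.1218]
tool_rot: [-0.002, 0.0, 1.0, 0.001]
contact_force: [0.6, -0.2, -0.9]
gripper_width: 0.694
grasp_force: 64.8
tool_pos: [0.4636, -0.1313, 0.1226]
tool_rot: [-0.001, 0.0, 1.0, 0.001]
contact_force: [0.1, 0.4, -1.9]
gripper_width: 0.69
grasp_force: 64.8
```

Tin 2 weighs about 1.7 N, so it is light. I'll place it at the far half of the tray, about (0.572,0.254).

```bash
python3 -m crank '[{"x":-0.4,"y":1.5,"z":0,"turn":0},{"x":-0.8,"y":3,"z":0,"turn":0},{"x":-1,"y":3.5,"z":0,"turn":0},{"x":-1,"y":3.5,"z":0,"turn":0},{"x":-1,"y":3.5,"z":0,"turn":0}]'
python3 -m crank '[{"x":-1,"y":3.5,"z":0,"turn":0},{"x":-1,"y":3.5,"z":0,"turn":0},{"x":-1,"y":3.5,"z":0,"turn":0},{"x":-1,"y":3.5,"z":0,"turn":0},{"x":-1,"y":3.5,"z":0,"turn":0}]'
python3 -m crank '[{"x":-1,"y":3,"z":0,"turn":0},{"x":-0.6,"y":2,"z":0,"turn":0},{"x":0,"y":1,"z":0,"turn":0},{"x":0,"y":0,"z":0,"turn":0},{"x":0,"y":0,"z":0,"turn":0}]'
python3 -m crank '[{"x":0,"y":0,"z":0,"turn":0},{"x":0,"y":0,"z":0,"turn":0},{"x":0,"y":0,"z":0,"turn":0},{"x":0,"y":0,"z":0,"turn":0}]'
```

```text
time: 13.7
tool_pos: [0.5065, 0.0197, 0.1236]
tool_rot: [-0.0, 0.001, 1.0, 0.0]
contact_force: [0.1, -0.2, -1.6]
gripper_width: 0.694
grasp_force: 64.9
time: 14.2
tool_pos: [0.5566, 0.1948, 0.1233]
tool_rot: [-0.0, 0.0, 1.0, -0.0]
contact_force: [-0.3, -0.0, -1.5]
gripper_width: 0.694
grasp_force: 64.9
time: 14.7
tool_pos: [0.5722, 0.2525, 0.1235]
tool_rot: [-0.0, 0.0, 1.0, -0.0]
contact_force: [0.5, -0.5, -1.2]
gripper_width: 0.694
grasp_force: 65.0
time: 15.1
tool_pos: [0.5727, 0.2529, 0.1241]
tool_rot: [0.0, 0.001, 1.0, 0.0]
contact_force: [0.3, 0.2, -2.0]
gripper_width: 0.698
grasp_force: 65.0
```

```bash
python3 -m crank '[{"x":0,"y":0,"z":2.5,"turn":0},{"x":0,"y":0,"z":3.5,"turn":0},{"x":0,"y":0,"z":3.5,"turn":0},{"x":0,"y":0,"z":2,"turn":0},{"x":0,"y":0,"z":1,"turn":0}]'
python3 -m crank '[{"x":0,"y":0,"z":0.3,"turn":0},{"x":0,"y":0,"z":0.3,"turn":0},{"x":0,"y":0,"z":0.2,"turn":0},{"x":0,"y":0,"z":0,"turn":0},{"x":0,"y":0,"z":0,"turn":0}]'
python3 -m crank '[{"x":0,"y":0,"z":0,"turn":0},{"x":0,"y":0,"z":0,"turn":0}]'
```

```text
time: 15.6
tool_pos: [0.5707, 0.2526, -0.0039]
tool_rot: [-0.002, 0.0, 1.0, -0.001]
contact_force: [0.3, 0.2, -1.7]
gripper_width: 0.693
grasp_force: 65.0
time: 16.1
tool_pos: [0.5733, 0.2535, -0.008]
tool_rot: [0.001, 0.0, 1.0, 0.0]
contact_force: [0.6, 0.1, -1.8]
gripper_width: 0.697
grasp_force: 65.0
time: 16.3
tool_pos: [0.5729, 0.2534, -0.0086]
tool_rot: [0.0, 0.0, 1.0, 0.0]
contact_force: [0.8, 0.3, -1.4]
gripper_width: 0.695
grasp_force: 65.0
```

Not touching yet; I'll lower slowly until the force comes up.

```bash
for i in 1 2; do python3 -m crank '[{"x":0,"y":0,"z":0.1,"turn":0},{"x":0,"y":0,"z":0,"turn":0},{"x":0,"y":0,"z":0,"turn":0}]'|sed -n '2p;4p'; done
```

```text
tool_pos: [0.573, 0.2535, -0.0087]
contact_force: [-3.5, -1.1, 5.7]
tool_pos: [0.5734, 0.2536, -0.0087]
contact_force: [-4.8, -0.9, 9.8]
```

```bash
python3 -m crank '[{"x":0,"y":0,"z":-0.1,"turn":0},{"x":0,"y":0,"z":0,"turn":0},{"x":0,"y":0,"z":0,"turn":0}]'|sed -n '2p;4p'
python3 -m crank '[{"x":0,"y":0,"z":0,"turn":0},{"x":0,"y":0,"z":0,"turn":0},{"x":0,"y":0,"z":0,"turn":0},{"x":0,"y":0,"z":0,"turn":0},{"x":0,"y":0,"z":0,"turn":0}]' 100
python3 -m crank '[{"x":0,"y":0,"z":-2,"turn":0},{"x":0,"y":0,"z":-3,"turn":0},{"x":0,"y":0,"z":-4,"turn":0},{"x":0,"y":0,"z":-4,"turn":0},{"x":0,"y":0,"z":0,"turn":0}]'
python3 -m crank '[{"x":0.6,"y":-4,"z":0,"turn":0},{"x":0.6,"y":-4,"z":0,"turn":0},{"x":0.6,"y":-4,"z":0,"turn":0},{"x":0.6,"y":-4,"z":0,"turn":0},{"x":0.6,"y":-4,"z":0,"turn":0}]'|sed -n '2p;4p'
python3 -m crank '[{"x":0.6,"y":-4,"z":0,"turn":0},{"x":0.6,"y":-4,"z":0,"turn":0},{"x":0.6,"y":-4,"z":0,"turn":0},{"x":0.6,"y":-4,"z":0,"turn":0},{"x":0.6,"y":-4,"z":0,"turn":0}]'|sed -n '2p;4p'
python3 -m crank '[{"x":0.6,"y":-4,"z":0,"turn":0},{"x":0.6,"y":-4,"z":0,"turn":0},{"x":0.6,"y":-4,"z":0,"turn":0},{"x":0.3,"y":-2,"z":0,"turn":0},{"x":0,"y":0,"z":0,"turn":0}]'
python3 -m crank '[{"x":0,"y":0,"z":0,"turn":0},{"x":0,"y":0,"z":0,"turn":0}]'
python3 - <<'E'
from h import *
p,d,m=snap("top");lids(p,d,m);cv2.imwrite("pics/t5.png",p[...,::-1])
E
```

```text
tool_pos: [0.5734, 0.2536, -0.0087]
contact_force: [-2.4, -0.2, 6.2]
time: 17.7
tool_pos: [0.5725, 0.2533, -0.0102]
tool_rot: [-0.0, 0.0, 1.0, -0.0]
contact_force: [-0.1, -0.7, -0.1]
gripper_width: 0.996
grasp_force: 0.0
time: 18.2
tool_pos: [0.5772, 0.2548, 0.1282]
tool_rot: [0.006, 0.0, 1.0, 0.002]
contact_force: [1.3, 0.4, 0.6]
gripper_width: 0.997
grasp_force: 0.0
tool_pos: [0.5417, 0.0519, 0.1194]
contact_force: [0.6, -0.6, 0.4]
tool_pos: [0.5116, -0.1481, 0.1195]
contact_force: [0.7, -0.3, 0.1]
time: 19.7
tool_pos: [0.4904, -0.2889, 0.1194]
tool_rot: [-0.0, 0.002, 1.0, -0.0]
contact_force: [-0.0, 0.5, -0.3]
gripper_width: 1.002
grasp_force: 0.0
time: 19.9
tool_pos: [0.4912, -0.2854, 0.1195]
tool_rot: [-0.0, -0.0, 1.0, 0.0]
contact_force: [0.4, -0.2, -0.6]
gripper_width: 1.002
grasp_force: 0.0
(148, 193) r 14.6 629 [0.5728 0.2555 0.0583]
(244, 227) r 14.1 623 [0.4992 0.051  0.0521]
```

View pics/t5.png

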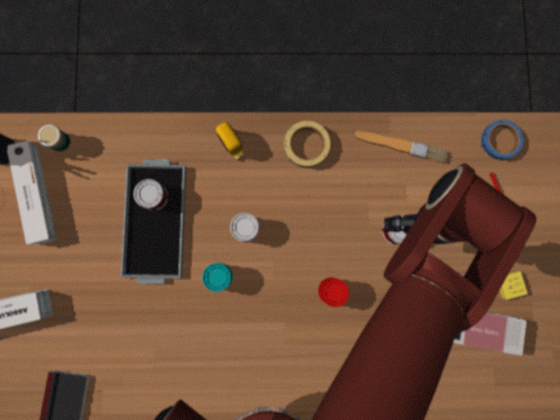

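The top view shows a tin standing on the tray at (148,193), tin 1 at (244,227), and the gripper over tin 3 at (398,232). I descend 13.6 cm onto tin 3.

```bash
python3 -m crank '[{"x":0,"y":-0.15,"z":3,"turn":0},{"x":0,"y":0,"z":3,"turn":0},{"x":0,"y":0,"z":2.6,"turn":0},{"x":0,"y":0,"z":1.5,"turn":0},{"x":0,"y":0,"z":1.5,"turn":0}]'
python3 -m crank '[{"x":0,"y":0,"z":1,"turn":0},{"x":0,"y":0,"z":0.7,"turn":0},{"x":0,"y":0,"z":0.3,"turn":0},{"x":0,"y":0,"z":0,"turn":0}]'
python3 -m crank '[{"x":0,"y":0,"z":0,"turn":0},{"x":0,"y":0,"z":0,"turn":0},{"x":0,"y":0,"z":0,"turn":0},{"x":0,"y":0,"z":0,"turn":0},{"x":0,"y":0,"z":0,"turn":0}]' 0
python3 -m crank '[{"x":0,"y":0,"z":0,"turn":0},{"x":0,"y":0,"z":0,"turn":0},{"x":0,"y":0,"z":-0.5,"turn":0},{"x":0,"y":0,"z":-1,"turn":0},{"x":0,"y":0,"z":-1.5,"turn":0}]'
python3 -m crank '[{"x":0,"y":0,"z":-3,"turn":0},{"x":0,"y":0,"z":-4,"turn":0},{"x":0,"y":0,"z":-3,"turn":0},{"x":0,"y":0,"z":-1,"turn":0},{"x":0,"y":0,"z":0,"turn":0}]'
for i in 1 2 3 4; do python3 -m crank '[{"x":0,"y":0,"z":0,"turn":0}]'|sed -n '2p;4p'; done
```

```text
time: 20.45
tool_pos: [0.4915, -0.2874, 0.0033]
tool_rot: [0.0, -0.0, 1.0, 0.0]
contact_force: [-0.4, 0.0, -0.2]
gripper_width: 1.0
grasp_force: 0.0
time: 20.85
tool_pos: [0.4914, -0.2883, -0.0158]
tool_rot: [0.0, 0.0, 1.0, -0.0]
contact_force: [0.3, 0.2, -0.7]
gripper_width: 1.002
grasp_force: 0.0
time: 21.35
tool_pos: [0.4921, -0.2888, -0.0148]
tool_rot: [0.001, 0.0, 1.0, -0.001]
contact_force: [-0.8, 0.1, 5.7]
gripper_width: 0.693
grasp_force: 64.7
time: 21.85
tool_pos: [0.4899, -0.2871, 0.0133]
tool_rot: [-0.001, 0.0, 1.0, 0.001]
contact_force: [0.4, -0.2, -1.5]
gripper_width: 0.699
grasp_force: 64.6
time: 22.35
tool_pos: [0.4923, -0.2889, 0.1265]
tool_rot: [0.002, 0.0, 1.0, -0.001]
contact_force: [-0.0, 0.6, -1.3]
gripper_width: 0.695
grasp_force: 64.8
tool_pos: [0.4903, -0.2875, 0.1225]
contact_force: [-0.4, 0.8, -1.7]
tool_pos: [0.4898, -0.2871, 0.1214]
contact_force: [-0.7, -0.3, -1.0]
tool_pos: [0.4901, -0.2873, 0.1217]
contact_force: [-0.4, 0.3, -1.4]
tool_pos: [0.4905, -0.2876, 0.1225]
contact_force: [0.0, -0.7, -1.6]
```

Tin 3 is light as well. I'll carry it to the near half of the tray, (0.462,0.256).

```bash
python3 -m crank '[{"x":0.2,"y":2,"z":0,"turn":0},{"x":0.2,"y":3,"z":0,"turn":0},{"x":0.2,"y":3.5,"z":0,"turn":0},{"x":0.2,"y":3.5,"z":0,"turn":0},{"x":0.2,"y":3.5,"z":0,"turn":0}]'|sed -n '2p;4p'
python3 -m crank '[{"x":0.2,"y":3.5,"z":0,"turn":0},{"x":0.2,"y":3.5,"z":0,"turn":0},{"x":0.2,"y":3.5,"z":0,"turn":0},{"x":0.2,"y":3.5,"z":0,"turn":0},{"x":0.2,"y":3.5,"z":0,"turn":0}]'|sed -n '2p;4p'
python3 -m crank '[{"x":0.2,"y":3.5,"z":0,"turn":0},{"x":0.2,"y":3.5,"z":0,"turn":0},{"x":0.2,"y":3.5,"z":0,"turn":0},{"x":0.2,"y":3.5,"z":0,"turn":0},{"x":0,"y":3.5,"z":0,"turn":0}]'|sed -n '2p;4p'
python3 -m crank '[{"x":0,"y":2.5,"z":0,"turn":0},{"x":0,"y":1.35,"z":0,"turn":0},{"x":0,"y":0,"z":0,"turn":0},{"x":0,"y":0,"z":0,"turn":0},{"x":0,"y":0,"z":0,"turn":0}]'
python3 -m crank '[{"x":0,"y":0,"z":0,"turn":0},{"x":0,"y":0,"z":0,"turn":0}]'|sed -n '2p;4p'
```

```text
tool_pos: [0.4806, -0.1308, 0.1237]
contact_force: [0.1, 0.6, -0.4]
tool_pos: [0.4704, 0.0441, 0.1238]
contact_force: [0.2, 0.2, -1.6]
tool_pos: [0.4621, 0.2189, 0.1238]
contact_force: [1.2, -0.1, -1.8]
time: 24.75
tool_pos: [0.4636, 0.2544, 0.1238]
tool_rot: [-0.0, 0.001, 1.0, -0.0]
contact_force: [-0.2, -0.0, -1.1]
gripper_width: 0.694
grasp_force: 65.0
tool_pos: [0.4638, 0.2546, 0.124]
contact_force: [0.8, -0.1, -1.0]
```

```bash
python3 -m crank '[{"x":0,"y":0,"z":2.5,"turn":0},{"x":0,"y":0,"z":3.5,"turn":0},{"x":0,"y":0,"z":3.5,"turn":0},{"x":0,"y":0,"z":2,"turn":0},{"x":0,"y":0,"z":1,"turn":0}]'|sed -n '2p;4p'
python3 -m crank '[{"x":0,"y":0,"z":0.4,"turn":0},{"x":0,"y":0,"z":0.3,"turn":0},{"x":0,"y":0,"z":0,"turn":0},{"x":0,"y":0,"z":0,"turn":0},{"x":0,"y":0,"z":0,"turn":0}]'|sed -n '2p;4p'
python3 -m crank '[{"x":0,"y":0,"z":0.1,"turn":0},{"x":0,"y":0,"z":0,"turn":0},{"x":0,"y":0,"z":0,"turn":0}]'|sed -n '2p;4p'
```

```text
tool_pos: [0.4619, 0.2543, -0.0036]
contact_force: [0.5, 0.3, -1.7]
tool_pos: [0.4644, 0.2557, -0.0069]
contact_force: [-0.3, -0.3, -1.7]
tool_pos: [0.4637, 0.2555, -0.0088]
contact_force: [-0.4, 0.1, -0.3]
```

```bash
python3 -m crank '[{"x":0,"y":0,"z":0,"turn":0},{"x":0,"y":0,"z":0,"turn":0},{"x":0,"y":0,"z":0,"turn":0},{"x":0,"y":0,"z":0,"turn":0},{"x":0,"y":0,"z":0,"turn":0}]' 100
python3 -m crank '[{"x":0,"y":0,"z":-2,"turn":0},{"x":0,"y":0,"z":-3,"turn":0},{"x":0,"y":0,"z":-4,"turn":0},{"x":0,"y":0,"z":-4,"turn":0},{"x":0,"y":0,"z":0,"turn":0}]'|sed -n '2p;4p'
python3 -m crank '[{"x":-0.7,"y":-4.1,"z":0,"turn":0},{"x":-0.7,"y":-4.1,"z":0,"turn":0},{"x":-0.7,"y":-4.1,"z":0,"turn":0},{"x":-0.7,"y":-4.1,"z":0,"turn":0},{"x":-0.7,"y":-4.1,"z":0,"turn":0}]'|sed -n '2p;4p'
python3 -m crank '[{"x":0,"y":0,"z":0,"turn":0},{"x":0,"y":0,"z":0,"turn":0},{"x":0,"y":0,"z":0,"turn":0},{"x":0,"y":0,"z":0,"turn":0}]'
python3 - <<'E'
from h import *
p,d,m=snap("top");lids(p,d,m)
E
```

```text
time: 26.75
tool_pos: [0.4637, 0.2554, -0.0089]
tool_rot: [0.0, 0.0, 1.0, 0.0]
contact_force: [0.3, 0.3, 0.4]
gripper_width: 0.998
grasp_force: 0.0
tool_pos: [0.468, 0.2571, 0.1285]
contact_force: [1.0, -0.2, 0.7]
tool_pos: [0.4982, 0.0488, 0.1205]
contact_force: [1.0, 0.0, 0.1]
time: 28.15
tool_pos: [0.4981, 0.0515, 0.1207]
tool_rot: [-0.0, -0.001, 1.0, 0.0]
contact_force: [0.5, 0.2, -0.4]
gripper_width: 0.998
grasp_force: 0.0
(148, 193) r 14.6 643 [0.5722 0.2553 0.0584]
(146, 244) r 14.9 667 [0.4644 0.2571 0.0582]
```

Both light tins stand on the liner. Now I take the heavy one and lift it well clear.

```bash
python3 -m crank '[{"x":-0.1,"y":-0.1,"z":3,"turn":0},{"x":0,"y":0,"z":3,"turn":0},{"x":0,"y":0,"z":2.6,"turn":0},{"x":0,"y":0,"z":1.5,"turn":0},{"x":0,"y":0,"z":1.5,"turn":0}]'|sed -n '2p;4p'
python3 -m crank '[{"x":0,"y":0,"z":1,"turn":0},{"x":0,"y":0,"z":0.7,"turn":0},{"x":0,"y":0,"z":0.4,"turn":0},{"x":0,"y":0,"z":0,"turn":0}]'|sed -n '2p;4p'
python3 -m crank '[{"x":0,"y":0,"z":0,"turn":0},{"x":0,"y":0,"z":0,"turn":0},{"x":0,"y":0,"z":0,"turn":0},{"x":0,"y":0,"z":0,"turn":0},{"x":0,"y":0,"z":0,"turn":0}]' 0
python3 -m crank '[{"x":0,"y":0,"z":0,"turn":0},{"x":0,"y":0,"z":0,"turn":0},{"x":0,"y":0,"z":-0.5,"turn":0},{"x":0,"y":0,"z":-1,"turn":0},{"x":0,"y":0,"z":-1.5,"turn":0}]'|sed -n '2p;4p'
python3 -m crank '[{"x":0,"y":0,"z":-3,"turn":0},{"x":0,"y":0,"z":-4,"turn":0},{"x":0,"y":0,"z":-4,"turn":0},{"x":0,"y":0,"z":-3,"turn":0},{"x":0,"y":0,"z":-1,"turn":0}]'
python3 -m crank '[{"x":0,"y":0,"z":0,"turn":0},{"x":0,"y":0,"z":0,"turn":0},{"x":0,"y":0,"z":0,"turn":0},{"x":0,"y":0,"z":0,"turn":0},{"x":0,"y":0,"z":0,"turn":0}]'
python3 -m crank '[{"x":0,"y":0,"z":0,"turn":0},{"x":0,"y":0,"z":0,"turn":0},{"x":0,"y":0,"z":0,"turn":0},{"x":0,"y":0,"z":0,"turn":0},{"x":0,"y":0,"z":0,"turn":0}]'
python3 - <<'E'
from h import *
p,d,m=snap("scene");cv2.imwrite("pics/s6.png",p[...,::-1])
E
```

```text
tool_pos: [0.4993, 0.0501, 0.0042]
contact_force: [0.8, 0.1, 0.3]
tool_pos: [0.4995, 0.0495, -0.016]
contact_force: [-0.1, 0.2, 0.3]
time: 29.6
tool_pos: [0.5005, 0.0493, -0.0149]
tool_rot: [0.001, 0.0, 1.0, -0.0]
contact_force: [0.9, 0.1, 5.5]
gripper_width: 0.693
grasp_force: 65.2
tool_pos: [0.4972, 0.0495, 0.0126]
contact_force: [0.4, 0.4, -4.3]
time: 30.6
tool_pos: [0.5011, 0.0493, 0.168]
tool_rot: [0.003, 0.0, 1.0, -0.0]
contact_force: [0.3, -0.1, -2.2]
gripper_width: 0.694
grasp_force: 65.7
time: 31.1
tool_pos: [0.4987, 0.0494, 0.1625]
tool_rot: [-0.001, 0.0, 1.0, 0.0]
contact_force: [0.4, -0.2, -5.0]
gripper_width: 0.694
grasp_force: 65.7
time: 31.6
tool_pos: [0.4995, 0.0494, 0.1641]
tool_rot: [0.0, 0.0, 1.0, 0.0]
contact_force: [-0.3, -0.8, -3.3]
gripper_width: 0.694
grasp_force: 65.7
```

View pics/s6.png

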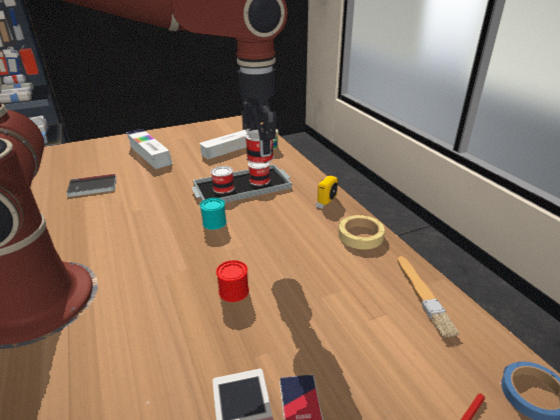

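The picture shows the heavy tin held upright at (259,148), about 18 cm up, with both light tins standing on the tray at (222,181) and (259,175). The tape measure, masking tape and brush have not moved.

```bash
python3 -m crank '[{"x":0,"y":0,"z":0,"turn":0},{"x":0,"y":0,"z":0,"turn":0},{"x":0,"y":0,"z":0,"turn":0},{"x":0,"y":0,"z":0,"turn":0},{"x":0,"y":0,"z":0,"turn":0}]'|sed -n '2p;4p'; python3 -c "
from plant import manip; print(manip.job_done())"
```

```text
tool_pos: [0.4995, 0.0494, 0.164]
contact_force: [-0.9, 0.4, -3.4]
the job is handed in; nothing more can be done
None
```

I handed the job in with both light tins standing on the tray and the heavy one (about 0.4 kg) held upright and still, about 18 cm above the worktop; the hand-in gave no verdict.

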